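Re-tension a slack spring hold-down by press test

TASK

The spring hold-down on the bench has gone slack. First test it as found: press straight down with about 12 N (10 to 14 N, steady for half a second) on the round pad half-way along its arm and see how far the pad sinks. Then slide the counterweight on its tail outwards to take up the slack and press again, until a steady press of 12 N (within 1 N) sinks the pad by 8 mm (within 1.5 mm); finish on such a press held for half a second, let go, and leave the weight where it passed. Never press the pad with more than 24 N, and do not shift the glassware round it.

Things in the scene. Friction and masses are not known exactly. Their poses are not given: they have to be found in the camera images.
- hold_down: The hold-down, screwed to the bench: grey base plate 110 mm (its x) by 380 mm (its y), 12 mm thick; origin on its underside, straight below the arm's pivot; z up; the arm lies along y, 80 mm above the bench: towards -y a steel leaf 30 mm wide, 3 mm thick, to its tip at y = -140 mm (rubber foot below), towards +y a square tail beam (16 mm) to y = +205 mm.
- gauge_plate (a point): Centre of the top edge of the upright aluminium gauge plate, 40 mm wide, 86 mm high, 20 mm beyond the arm's tip. Two thin lines across it, 69 and 63 mm above the bench, show where the arm's tip (80 mm high at rest) should be when the pad is pressed 8 mm down.
- pivot (a point): Axis of the arm's pivot, 80 mm above the bench, between two grey cheeks 34 mm long (hold_down's y), 60 mm over both (x), 98 mm high.
- spring_arm (a joint): Sinking of the arm (rad) about its pivot: 0 at rest on the upper stop, growing as pad and tip go down; pad sink = 80 mm x this (0.1 = 8 mm); lower stop 0.44. It gives only past its preload, then 2.5 mm at the pad per 1 N, and springs back. The preload at the start is 0.8 to 6.4 N at the pad, not visible and not known: too slack, so 12 N sinks the pad 14 to 28 mm.
- press_pad: Black rubber pad on top of the leaf, a disc of 26 mm diameter standing 10.5 mm above it, half-way along the leaf (80 mm from the pivot, at y = -80 mm of hold_down). Origin at the centre of its underside. It moves with the arm.
- press_point (a point): Centre of the pad's top face, 92 mm above the bench at rest: press here, straight down, with the closed fingertips.
- poise (a joint): Position of the sliding counterweight on the tail (m): 0 is next to the pivot (its centre at y = +55 mm of hold_down), growing outwards (+y of hold_down) up to 0.105. Each 10 mm outwards adds 0.8 N of preload: the same press sinks the pad 2 mm less. Starts at 0 to 0.008; stays where it is left; takes about 6 N to slide. The right position lies between 0.03 and 0.105.
- poise_grip (a point): Centre of the top edge of the counterweight's thumb tab, 136 mm above the bench at rest. The weight is a dark steel block 48 x 36 x 40 mm (x, y, z of hold_down), its top 100 mm above the bench, with an upright tab on it 30 mm wide (x), 14 mm thick along the sliding direction (y), 36 mm high. Pinch or push the tab along y.
- petri_0: Bystander: shallow round petri dish, 60 mm diameter, 15 mm high, loose on the bench behind the hold-down. Origin at the centre of its underside.
- beaker_100: Bystander: small glass beaker, 57 mm diameter, 68 mm high, loose on the bench behind the hold-down. Origin at the centre of its underside.
- amber_0: Bystander: small brown bottle with a black cap, 42 mm diameter, 85 mm high, loose on the bench beyond the gauge plate end of the hold-down. Origin at the centre of its underside.

How it is judged:
On the way, in this order (a step that is already met when the one before it is completed fails the run):
1. the arm is tested as found: a steady press of 10 to 14 N on the pad, with the counterweight not yet moved (contact force between the fingers and press_pad between 10 and 14 N and value of joint poise below 0.012 m and velocity of joint spring_arm between -0.04 and 0.04 rad/s), for 0.2 s.
2. the counterweight is moved outwards (past 15 mm) with the pad free (value of joint poise above 0.015 m and contact force between the fingers and press_pad below 0.5 N), for 0.1 s.
3. proof press: a steady 11 to 13 N on the pad sinks it 6.5 to 9.5 mm (contact force between the fingers and press_pad between 11 and 13 N and value of joint spring_arm between 0.0813 and 0.1187 rad and velocity of joint spring_arm between -0.04 and 0.04 rad/s), for 0.3 s.
At the end, for the whole second after the job is handed in: After the passing press the arm is let go and back up at its rest (within 0.01 rad), the counterweight stays where it was set (more than 15 mm out), and the petri dish, beaker and amber bottle stand upright in their places (within 25 mm) (value of joint spring_arm below 0.01 rad and value of joint poise above 0.015 m and velocity of joint poise between -0.002 and 0.002 m/s and angle between each of petri_0, beaker_100, amber_0's own z axis and vertical below 0.2 rad); the robot touches nothing.
It fails at once if the pad is pressed with more than 24 N (contact force between the fingers and press_pad above 24 N).
It fails at once if the petri dish is shifted by more than 25 mm (distance of petri_0 from where it was at the start of the episode above 0.025 m).
It fails at once if the beaker is shifted by more than 25 mm (distance of beaker_100 from where it was at the start of the episode above 0.025 m).
It fails at once if the amber bottle is shifted by more than 25 mm (distance of amber_0 from where it was at the start of the episode above 0.025 m).
It also fails if it takes over 72 s, if anything falls off the work surface, if the arm or the gripper's body presses on something with over 40 N, if the wrist force passes 120 N, or if a joint passes its speed limit or range.

ROBOT

A 6-joint arm with a two-finger parallel gripper is mounted at the origin on a cart in front of the work surface, level with it; the furniture and walls round the work are solid. World frame = base frame: x ahead of the robot, y to its left, z up, the work surface at z = 0. Lengths are in m, angles in rad, forces in N, time in s.
With the tool pointing down it reaches from about 0.35 to 0.925 m from the base axis. Payload 6.4 kg.
Tool frame: the origin (TCP) lies midway between the tips of the shut fingers; the grasp point (between the pads) lies 19 mm behind it; z points along the fingers, y is the line along which they close (so a half turn about z gives the same grasp; the last joint's range is limited). The gripper opens to 94 mm and grips with 3 to 60 N. Pads are 16 mm wide; open, the fingers measure 119 mm over their backs; the gripper's body (75 mm by 177 mm) begins 78 mm behind the grasp point.
Start: joints at [0.937, 0.245, 1.558, -0, 1.339, -0.174], TCP at [0.288, 0.583, 0.205] pointing down, gripper open.
Joint ranges: [-3.13, 3.13], [-1.02, 2.26], [0.13, 2.54], [-0.95, 4.09], [0.21, 2.88], [-2.74, 2.74]. Speed limits (rad/s): [2.57, 2.57, 3.14, 3.14, 3.14, 3.14].

INTERFACE

Orientations are given as a unit quaternion [w, x, y, z].
In Python, from workcell import env gives the robot as it stands.
- The arm moves only by the tool jog_arm, never from a script. Its argument "steps" is one flat list of numbers, 6 for each row, row after row: the shift along the tool's x, y, z each as a share of 0.04 m, from -1 to 1, then the turn, a rotation vector about the tool's x, y, z each as a share of pi rad, from -1 to 1. In form: [dx, dy, dz, ax, ay, az, dx, dy, dz, ax, ay, az, ...]. A call has 1 to 10 rows; each row shifts and turns the commanded pose from where the row before left it, along the tool's axes as they then stand; what a row does not reach is not made up. A row lasts 1/12 s, in which the tool goes at most 41.7 mm and 7.16 degrees, less where a joint would pass 70% of its speed; a pose out of reach is approached as far as the arm can. A call with a number of a shift or a turn outside -1 to 1 is refused whole. A call with a gripper value outside its range is refused whole. "fingers" is the opening, from 0 (shut) to 1 (fully open), set as the call begins (left out, the last holds). The fingers move at their own pace and stop on an object; "grip_force" is the grip in N (left out, the last holds). Time passes only in rows, so rows that do not move let the fingers close. It gives the time, the measured TCP pose, the force, the opening and the grip force at its end, in the units of the state.
- env.state(): the state, without advancing time (a new reading comes with each control period).
- env.camera(name): name is "scene" or "top"; returns the picture (384x512x3 uint8, red, green, blue); there is no depth.
- env.camera_model(name): a dict with "mtx" (3x3 intrinsics, pixels), "R" (3x3) and "t" (3): a world point X has camera coordinates R X + t. Camera axes: x right, y down, z forward; pixel columns grow to the right and rows downward; lengths in m; the calibration is good to about 2 mm. A picture is of the moment at which its call begins. camera_model takes no time and is no camera call.
- env.finish_job(): hands the job in; it is judged then, once.
Trained networks look in the newest picture that a camera, given by its name, has taken for a name from the list of things; names that differ only in an ending like _2 or _b are one class to them, and where a whole thing is asked for, a point or a joint stands for the part that bears it (a point fixed in the world has none). Each returns a list of dicts, best first, with "p" (0 to 1); they miss things now and then, are a little off and sometimes report something else, mostly with a low value. They report only what shows in the picture. A call takes as long as a camera call.
- env.find_in(camera, thing): "at" ([column, row] in pixels, amid what is visible of it).
- env.regions_of(camera, thing): "mask" (384x512 bool, what is visible of it) and "at" ([column, row] in pixels, amid what is visible of it).
The state is a dict: "time_s": time; "joints": joint angles; "qd": joint speeds; "effort": joint torques, N m; "ee_pos": TCP position; "orientation": TCP orientation; "contact_force": force on the tool from outside, world axes, zero at the start; "torque": the same for the moment, N m; "width": opening from 0.0 (shut) to 1.0 (fully open); "grip_force": force on a finger pad.
Only numpy, scipy, OpenCV 4.12 (cv2) and the standard library are available. Lean on these libraries where they do the work, as an engineer would, in place of code of your own. Each camera call takes 0.05 s, during which the arm holds its last target. There are 200 camera calls.

## Working session

There is one attempt and no reset: what is moved stays moved. The work goes in short steps, Python scripts to look and compute and a tool call to move; the robot and the scene stay as the last step left them, time stands still between calls to the robot, and variables do not carry over. Pictures are saved under pics/ and viewed, at most 10 in all, crops included, and the job is handed in when it is done.

Besides the shell and the picture viewer there is one more tool, called as name(argument=value, ...) on one line, values as JSON. jog_arm: Moves the arm, as the interface text tells. Its arguments: {"type":"object","properties":{"steps":{"type":"array","items":{"type":"number"}},"fingers":{"type":"number"},"grip_force":{"type":"number"}},"required":["steps"]}

```bash
mkdir -p pics; cat > h.py <<'E'
import numpy as np, cv2
from workcell import env
def ray(cam,uv,z):
    m=env.camera_model(cam);K=np.array(m["mtx"]);R=np.array(m["R"]);t=np.array(m["t"])
    d=R.T@np.linalg.inv(K)@np.array([uv[0],uv[1],1.]);c=-R.T@t
    return c+d*(z-c[2])/d[2]
def proj(cam,X):
    m=env.camera_model(cam);p=np.array(m["mtx"])@(np.array(m["R"])@X+np.array(m["t"]));return p[:2]/p[2]
E
python3 - <<'E'
from h import *
ims=[]
for c in("top","scene"):
    im=env.camera(c); cv2.imwrite(f"pics/{c}0.png",im[:,:,::-1])
    print(c)
    for n,z in(("press_point",.092),("poise_grip",.136),("gauge_plate",.086),("pivot",.08),("press_pad",.09),("amber_0",.085),("beaker_100",.05),("petri_0",.015),("hold_down",.012)):
        for r in env.find_in(c,n)[:2]: print(n,np.round(r["at"],1),round(r["p"],2),ray(c,r["at"],z).round(4))
s=env.state();print(s)
E
```

```text
top
press_point [261.3 257.2] 0.65 [ 0.4326 -0.053   0.092 ]
press_point [200.4 222.6] 0.36 [0.482 0.078 0.092]
poise_grip [203.7 216.3] 0.68 [0.4891 0.0678 0.136 ]
gauge_plate [220.6 236.3] 0.63 [0.4617 0.0339 0.086 ]
pivot [221.6 233.7] 0.77 [0.4678 0.0333 0.08  ]
press_pad [264.3 252.1] 0.68 [ 0.4436 -0.0574  0.09  ]
amber_0 [319.9 280.3] 0.86 [ 0.4061 -0.174   0.085 ]
amber_0 [221.3 232.9] 0.74 [0.4688 0.0337 0.085 ]
beaker_100 [238.3 188.7] 0.75 [0.5722 0.0168 0.05  ]
beaker_100 [265.6 255. ] 0.57 [ 0.4415 -0.0617  0.05  ]
petri_0 [290.1 223.4] 0.74 [ 0.5206 -0.1054  0.015 ]
petri_0 [237.5 187.4] 0.72 [0.5828 0.0214 0.015 ]
hold_down [221.3 237.1] 0.76 [0.4681 0.0386 0.012 ]
hold_down [202.  222.8] 0.55 [0.4926 0.0858 0.012 ]
scene
poise_grip [198.5 183.8] 0.94 [0.467 0.031 0.136]
gauge_plate [200.5 229.6] 0.76 [ 0.4233 -0.0378  0.086 ]
pivot [200.8 230.6] 0.76 [ 0.4252 -0.0354  0.08  ]
press_pad [208.9 233.2] 0.58 [ 0.4293 -0.0592  0.09  ]
amber_0 [234.3 295.7] 0.89 [ 0.3835 -0.2064  0.085 ]
beaker_100 [245.8 201. ] 0.92 [0.5687 0.0051 0.05  ]
petri_0 [260.6 251.7] 0.76 [ 0.5223 -0.1078  0.015 ]
petri_0 [245.5 202.8] 0.69 [0.587  0.0304 0.015 ]
hold_down [202.4 229.2] 0.87 [0.4624 0.0225 0.012 ]
{'time_s': 1.0, 'joints': array([ 9.36897706e-01,  2.45098861e-01,  1.55778925e+00,  2.37837120e-06,
        1.33870186e+00, -1.74097960e-01]), 'qd': array([-1.35103290e-04, -2.95157799e-04,  2.02287661e-04,  2.18999133e-04,
       -9.54290705e-05, -1.32270839e-04]), 'effort': array([ 1.18818034e-04, -4.15855908e+01, -3.14874673e+01,  6.84883911e-02,
        2.90564384e-02, -2.23507783e-05]), 'ee_pos': array([0.28845228, 0.58250765, 0.20546177]), 'orientation': array([-5.36229395e-07,  2.27880743e-01,  9.73689050e-01,  1.68975453e-06]), 'contact_force': array([-0.80431695,  1.05642767,  0.57825253]), 'torque': array([-0.01003528,  0.02591827,  0.01981269]), 'grip_force': 0.0, 'width': 0.9996393179699233}
```

View pics/top0.png

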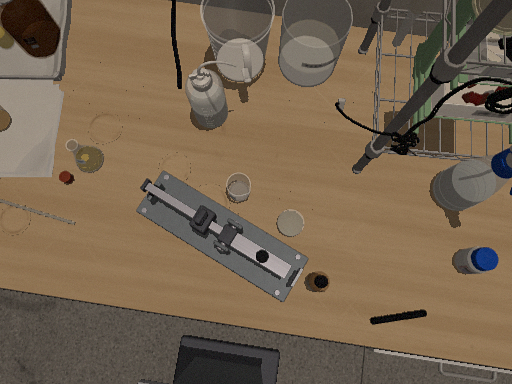

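View pics/scene0.png

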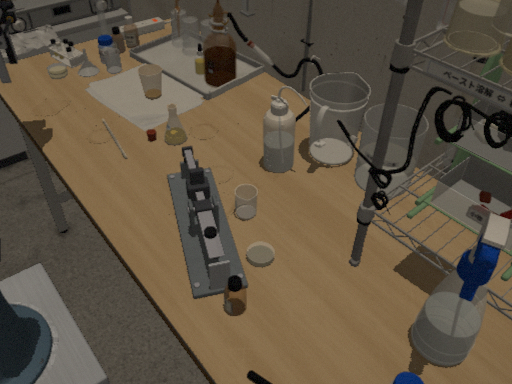

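Top view: plate corners near (165,171), (137,211), (308,259), (286,300); pad at (262,256), the weight at about (204,217), amber bottle at (318,281). I fit the pose next.

```bash
cat >> h.py <<'E'
def fit():
    from scipy.optimize import least_squares
E
python3 - <<'E'
from h import *
im=cv2.imread("pics/top0.png"); sc=cv2.imread("pics/scene0.png")
hsv=cv2.cvtColor(im,cv2.COLOR_BGR2HSV)
m=(hsv[:,:,1]<50).astype(np.uint8); roi=np.zeros_like(m); roi[160:310,130:315]=1; m*=roi
m=cv2.morphologyEx(m,cv2.MORPH_CLOSE,np.ones((5,5)))
m=cv2.morphologyEx(m,cv2.MORPH_OPEN,np.ones((9,9)))
n,l,st,_=cv2.connectedComponentsWithStats(m);k=1+np.argmax(st[1:,4]);pts=np.argwhere(l==k)[:,::-1]
r=cv2.minAreaRect(pts.astype(np.float32));b=cv2.boxPoints(r);print(b.round(1))
W=np.array([ray("top",p,.012) for p in b]);print(W.round(4),[np.linalg.norm(W[i]-W[i-1]).round(4) for i in range(4)])
def blob(img,c,w,th):
    x,y=c;g=cv2.cvtColor(img,cv2.COLOR_BGR2GRAY)[y-w:y+w+1,x-w:x+w+1]
    q=np.argwhere(g<th);return q.mean(0)[::-1]+[x-w,y-w],len(q)
for cam,img,c in(("top",im,(262,256)),("scene",sc,(210,233))):
    for th in(30,45,60):
        p,nn=blob(img,c,8,th);print(cam,th,p.round(2),nn,ray(cam,p,.090).round(4))
o=im[150:310,120:340];cv2.imwrite("pics/c1.png",cv2.resize(o,None,fx=3.5,fy=3.5,interpolation=cv2.INTER_CUBIC))
E
```

```text
[[130.4 208.4]
 [157.1 165. ]
 [309.7 258.9]
 [283.  302.3]]
[[ 0.5     0.2476  0.012 ]
 [ 0.6067  0.2093  0.012 ]
 [ 0.4508 -0.1578  0.012 ]
 [ 0.3519 -0.1134  0.012 ]] [np.float64(0.3903), np.float64(0.1133), np.float64(0.3988), np.float64(0.1084)]
top 30 [261.54 256.07] 112 [ 0.435  -0.0532  0.09  ]
top 45 [261.31 256.53] 131 [ 0.434  -0.0529  0.09  ]
top 60 [261.15 256.68] 142 [ 0.4337 -0.0526  0.09  ]
scene 30 [210.07 232.3 ] 104 [ 0.4324 -0.0586  0.09  ]
scene 45 [210.08 232.15] 134 [ 0.4327 -0.0582  0.09  ]
scene 60 [210.23 232.12] 153 [ 0.433  -0.0584  0.09  ]
```

View pics/c1.png

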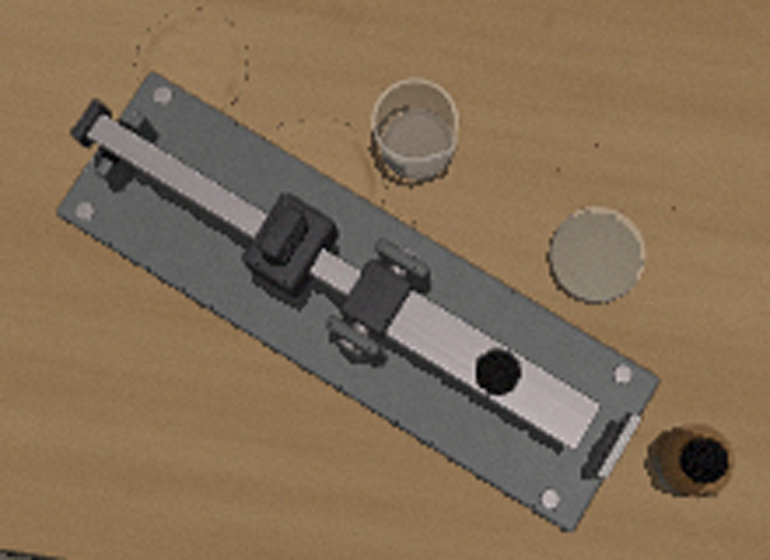

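```bash
python3 - <<'E'
from h import *
from scipy.optimize import least_squares
c=lambda x,y:(120+x/3.5,150+y/3.5)
# camera, pixel, x,y,z in hd
obs=[("top",c(498,371),0,-80,90),("scene",(210.1,232.2),0,-80,89),("top",c(590,427),0,-140,81),("top",c(627,447),0,-160,86),
("top",c(153,71),-55,210,12),("top",c(57,213),55,210,12),("top",c(659,378),-55,-170,12),("top",c(573,530),55,-170,12)]
sg=-1
def W(q,X): 
    ang=q[2];ey=np.array([np.cos(ang),np.sin(ang)]);ex=np.array([ey[1],-ey[0]])
    return np.array([*(q[:2]+X[0]*ex+X[1]*ey),X[2]])
# up-left side of the plate in the top image (the far side, +x world) is hd +x
def res(q): return np.concatenate([proj(o[0],W(q,np.array([(-1 if abs(o[2])else 1)*o[2],o[3],o[4]])/1000))-o[1] for o in obs])
r=least_squares(res,[.46,.02,1.15],loss="soft_l1");q=r.x
print(q,np.degrees(q[2]));print(res(q).reshape(-1,2).round(1))
print("pad",W(q,np.array([0,-.08,.092])));print("grip@0",W(q,np.array([0,.055,.136])))
ey=np.array([np.cos(q[2]),np.sin(q[2])])
for p in [(203.7,216.3),c(284,235)]:
    print("tab",(ray("top",p,.136)[:2]-q[:2])@ey)
print("tab scene",(ray("scene",(190,153),.136)[:2]-q[:2]))
for n,uv,z in(("petri",(290.5,223),.015),):print(n,ray("top",uv,z))
sc=cv2.imread("pics/scene0.png")[140:300,140:280]
cv2.imwrite("pics/c2.png",cv2.resize(sc,None,fx=3.7,fy=3.7,interpolation=cv2.INTER_CUBIC))
s=env.state();t=np.array([s["orientation"]])[0];print("tool y ang",np.degrees(np.arctan2(2*t[2]**2-1,2*t[1]*t[2])))
E
```

```text
[0.46632173 0.0190086  1.17823489] 67.50788641348792
[[ 0.2 -0.2]
 [ 0.3 -1.4]
 [-0.4 -0. ]
 [-2.  -0.5]
 [ 0.1 -0.2]
 [-0.3  0.3]
 [ 2.1  0.4]
 [ 0.9  1.8]]
pad [ 0.43571723 -0.05490598  0.092     ]
grip@0 [0.48736232 0.06982487 0.136     ]
tab 0.053765912015420476
tab 0.057052094668557346
tab scene [0.04197821 0.10966076]
petri [ 0.52156894 -0.10611515  0.015     ]
tool y ang 63.65533142830171
```

View pics/c2.png

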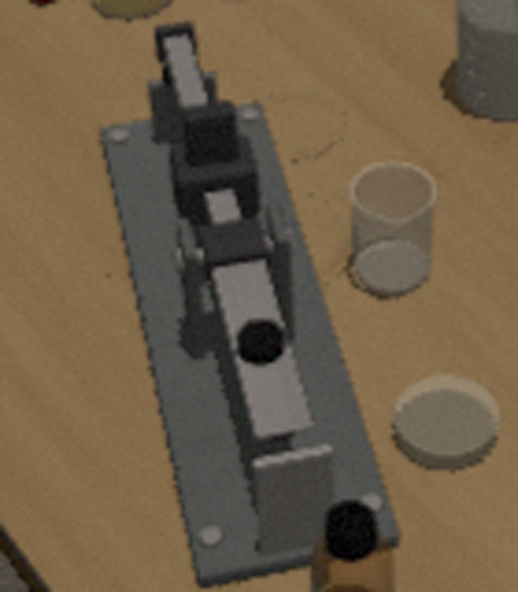

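Scene crop: pad at (260,342), tab at (211,130) and gauge plate top at (292,457), all agreeing with the fit. The pad is at about (0.436, -0.055), yaw 67.5°. I'll move above it with the fingers shut.

jog_arm(steps=[0, 0, 0, 0, 0, -0.0214, -0.528, -0.74, 0, 0, 0, 0, -0.528, -0.74, 0, 0, 0, 0, -0.528, -0.74, 0, 0, 0, 0, -0.528, -0.74, 0, 0, 0, 0, -0.528, -0.74, 0, 0, 0, 0, -0.528, -0.74, 0, 0, 0, 0, -0.528, -0.74, 0, 0, 0, 0, -0.528, -0.74, 0, 0, 0, 0, -0.528, -0.74, 0, 0, 0, 0], fingers=0)

```text
time_s: 1.83
ee_pos: [0.3622, 0.2621, 0.2056]
orientation: [0.0, 0.195, 0.981, 0.0]
contact_force: [0.9, -0.3, 0.2]
width: 0.325
grip_force: 0.0
```

jog_arm(steps=[-0.528, -0.74, 0, 0, 0, 0, -0.528, -0.74, 0, 0, 0, 0, -0.528, -0.74, 0, 0, 0, 0, -0.528, -0.74, 0, 0, 0, 0, -0.528, -0.74, 0, 0, 0, 0, -0.528, -0.74, 0, 0, 0, 0, -0.528, -0.74, 0, 0, 0, 0, -0.528, -0.74, 0, 0, 0, 0, -0.528, -0.74, 0, 0, 0, 0, 0, 0, 0, 0, 0, 0])

```text
time_s: 2.67
ee_pos: [0.4368, -0.0601, 0.206]
orientation: [0.001, 0.198, 0.98, -0.001]
contact_force: [-0.8, -0.3, 0.7]
width: 0.002
grip_force: 0.0
```

jog_arm(steps=[0, 0, 0.8, 0, 0, 0, 0, 0, 0.8, 0, 0, 0, 0, 0, 0.5, 0, 0, 0, 0, 0, 0, 0, 0, 0, 0, 0, 0, 0, 0, 0, 0, 0, 0, 0, 0, 0])

```text
time_s: 3.17
ee_pos: [0.4369, -0.0553, 0.1231]
orientation: [0.001, 0.195, 0.981, -0.0]
contact_force: [-0.8, -0.9, -0.0]
width: 0.001
grip_force: 0.0
```

```bash
python3 - <<'E'
from h import *
a=env.camera("scene");b=env.camera("top")
a=a[150:270,150:280];b=b[190:310,200:330]
o=np.hstack([a,b]);cv2.imwrite("pics/c3.png",cv2.resize(o,None,fx=3,fy=3,interpolation=cv2.INTER_CUBIC)[:,:,::-1])
p=env.state()["ee_pos"]
for c,off in(("scene",(150,150)),("top",(70,190))):print((proj(c,p)-off)*3)
E
```

```text
[181.28890671 205.04138397]
[579.98405911 191.32499406]
```

View pics/c3.png

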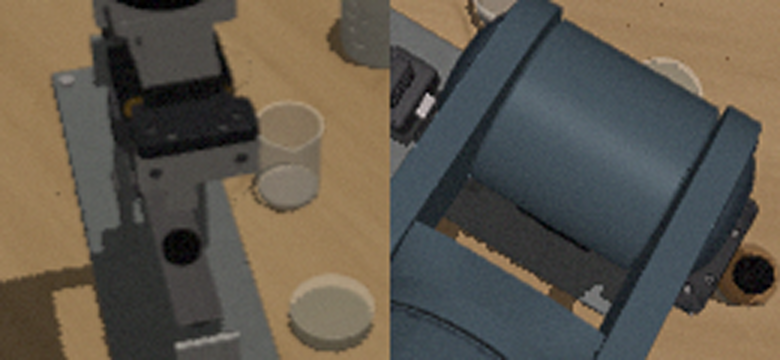

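Fingertips sit over the pad (pad at (181,246), fingers just above in line). Next, the descent.

jog_arm(steps=[0, 0, 0.35, 0, 0, 0, 0, 0, 0.25, 0, 0, 0, 0, 0, 0.1, 0, 0, 0, 0, 0, 0.05, 0, 0, 0, 0, 0, 0.05, 0, 0, 0, 0, 0, 0.05, 0, 0, 0, 0, 0, 0.05, 0, 0, 0, 0, 0, 0, 0, 0, 0, 0, 0, 0, 0, 0, 0])

```text
time_s: 4.02
ee_pos: [0.4356, -0.0556, 0.086]
orientation: [-0.001, 0.195, 0.981, -0.001]
contact_force: [-5.3, -1.3, 5.5]
width: 0.003
grip_force: 3.0
```

jog_arm(steps=[0, 0, 0.05, 0, 0, 0, 0, 0, 0.05, 0, 0, 0, 0, 0, 0.05, 0, 0, 0, 0, 0, 0, 0, 0, 0, 0, 0, 0, 0, 0, 0])

```text
time_s: 4.43
ee_pos: [0.4358, -0.0558, 0.0804]
orientation: [-0.0, 0.195, 0.981, -0.001]
contact_force: [-5.7, -1.0, 7.6]
width: 0.005
grip_force: 4.2
```

jog_arm(steps=[0.025, -0.01, 0, 0, 0, 0, 0, 0, 0, 0, 0, 0, 0, 0, 0, 0, 0, 0])

```text
time_s: 4.68
ee_pos: [0.4357, -0.0558, 0.0809]
orientation: [0.001, 0.195, 0.981, -0.0]
contact_force: [-3.4, -1.3, 8.2]
width: 0.002
grip_force: 4.0
```

jog_arm(steps=[0.03, -0.01, 0.04, 0, 0, 0, 0, 0, 0.05, 0, 0, 0, 0, 0, 0.05, 0, 0, 0, 0, 0, 0.05, 0, 0, 0, 0, 0, 0, 0, 0, 0, 0, 0, 0, 0, 0, 0, 0, 0, 0, 0, 0, 0])

```text
time_s: 5.27
ee_pos: [0.4357, -0.0557, 0.0741]
orientation: [0.002, 0.195, 0.981, -0.0]
contact_force: [-0.9, 1.1, 10.1]
width: 0.003
grip_force: 5.1
```

```bash
cat > f.py <<'E'
from h import *
F=[];P=[]
for i in range(4):
    env.camera("scene");s=env.state();F.append(s["contact_force"]);P.append(s["ee_pos"])
F=np.array(F);print(s["time_s"],F.mean(0).round(2),F.std(0).round(2),"mag",np.linalg.norm(F.mean(0)).round(2),np.mean(P,0).round(4))
E
python3 f.py
```

```text
5.4667 [-1.67  1.38 10.6 ] [0.35 0.59 0.71] mag 10.82 [ 0.4357 -0.0557  0.0742]
```

jog_arm(steps=[0.01, 0, 0.05, 0, 0, 0, 0, 0, 0.035, 0, 0, 0, 0, 0, 0, 0, 0, 0, 0, 0, 0, 0, 0, 0, 0, 0, 0, 0, 0, 0, 0, 0, 0, 0, 0, 0, 0, 0, 0, 0, 0, 0, 0, 0, 0, 0, 0, 0])

```text
time_s: 6.13
ee_pos: [0.4358, -0.0555, 0.0711]
orientation: [0.003, 0.195, 0.981, 0.0]
contact_force: [-1.7, 2.0, 12.6]
width: 0.007
grip_force: 5.6
```

```bash
python3 f.py;python3 f.py
```

```text
6.3333 [-1.58  2.05 11.6 ] [0.79 0.39 0.63] mag 11.89 [ 0.4358 -0.0555  0.0711]
6.5333 [-1.24  2.05 12.02] [0.27 0.31 0.4 ] mag 12.25 [ 0.4358 -0.0555  0.0711]
```

Pressed at 12 N, the pad sinks about 21 mm, so the weight must go about 64 mm outwards. I'll lift off and move to the tab.

jog_arm(steps=[0, 0, -0.3, 0, 0, 0, 0, 0, -0.8, 0, 0, 0, 0, 0, -0.9, 0, 0, 0, 0, 0, -0.7, 0, 0, 0, 0, 0.85, 0, 0, 0, 0, 0, 0.85, 0, 0, 0, 0, 0, 0.85, 0, 0, 0, 0, 0, 0.85, 0, 0, 0, 0, 0, 0, 0, 0, 0, 0, 0, 0, 0, 0, 0, 0])

```text
time_s: 7.37
ee_pos: [0.4856, 0.0719, 0.1765]
orientation: [0.0, 0.194, 0.981, 0.0]
contact_force: [1.0, -0.6, 0.1]
width: 0.008
grip_force: 0.0
```

jog_arm(steps=[0, 0, 0, 0, 0, 0, 0, 0, 0, 0, 0, 0, 0, 0, 0, 0, 0, 0, 0, 0, 0, 0, 0, 0], fingers=0.45)

```text
time_s: 7.7
ee_pos: [0.4851, 0.0698, 0.1765]
orientation: [0.0, 0.196, 0.981, -0.0]
contact_force: [-0.3, -0.4, 0.2]
width: 0.252
grip_force: 0.0
```

```bash
python3 - <<'E'
from h import *
a=env.camera("scene")
p=env.state()["ee_pos"];print(p,env.state()["width"])
q=(proj("scene",p)-(130,100))*4.5;print(q)
cv2.imwrite("pics/c4.png",cv2.resize(a[100:230,130:270],None,fx=4.5,fy=4.5,interpolation=cv2.INTER_CUBIC)[:,:,::-1])
E
```

```text
[0.48512374 0.06992401 0.17652262] 0.29638987622978985
[289.3327171  249.45129982]
```

View pics/c4.png

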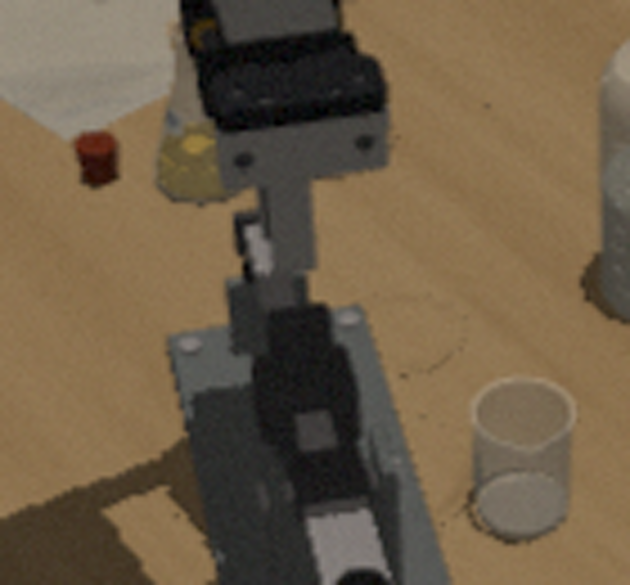

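Tab top shows at about (300,312), below and between the fingers; the fit agrees. Next: lower and pinch.

jog_arm(steps=[0, 0, 0, 0, 0, 0, 0, 0, 0, 0, 0, 0, 0, 0, 0.5, 0, 0, 0, 0, 0, 0.4, 0, 0, 0, 0, 0, 0.3, 0, 0, 0, 0, 0, 0, 0, 0, 0])

```text
time_s: 8.25
ee_pos: [0.4832, 0.0708, 0.1257]
orientation: [-0.003, 0.195, 0.981, -0.0]
contact_force: [-1.0, 0.4, 1.0]
width: 0.446
grip_force: 0.0
```

jog_arm(steps=[0, 0, 0.3, 0, 0, 0, 0, 0, 0.15, 0, 0, 0, 0, 0, 0, 0, 0, 0])

```text
time_s: 8.5
ee_pos: [0.4844, 0.0708, 0.1092]
orientation: [-0.001, 0.195, 0.981, -0.0]
contact_force: [-0.2, -0.6, -0.1]
width: 0.445
grip_force: 0.0
```

jog_arm(steps=[0, 0, 0, 0, 0, 0, 0, 0, 0, 0, 0, 0, 0, 0, 0, 0, 0, 0, 0, 0, 0, 0, 0, 0, 0, 0, 0, 0, 0, 0, 0, 0, 0, 0, 0, 0], fingers=0, grip_force=12)

```text
time_s: 9.0
ee_pos: [0.4862, 0.0719, 0.1113]
orientation: [0.001, 0.195, 0.981, 0.002]
contact_force: [1.2, 5.0, -0.7]
width: 0.148
grip_force: 12.0
```

```bash
python3 f.py; python3 -c "
from h import *
s=env.state();print(s['width']*94,s['grip_force'])
q=np.array([.46632,.01901]);a=1.17823;e=np.array([np.cos(a),np.sin(a)]);print((s['ee_pos'][:2]-q)@e,(s['ee_pos'][:2]-q)@[e[1],-e[0]])"
```

```text
9.2 [2.   5.02 0.09] [0.24 0.35 0.25] mag 5.41 [0.4862 0.0719 0.1113]
14.008584709153622 11.999813318252563
0.05651511163348669 -0.0018680459426178263
```

jog_arm(steps=[0, 0.2, 0, 0, 0, 0, 0, 0.2, 0, 0, 0, 0, 0, 0.2, 0, 0, 0, 0, 0, 0.2, 0, 0, 0, 0, 0, 0.2, 0, 0, 0, 0, 0, 0.2, 0, 0, 0, 0, 0, 0.2, 0, 0, 0, 0, 0, 0.2, 0, 0, 0, 0, 0, 0, 0, 0, 0, 0, 0, 0, 0, 0, 0, 0], grip_force=25)

```text
time_s: 10.03
ee_pos: [0.5104, 0.1299, 0.1111]
orientation: [0.001, 0.195, 0.981, 0.0]
contact_force: [0.1, -0.2, 3.1]
width: 0.149
grip_force: 25.0
```

```bash
python3 f.py; python3 -c "
from h import *
s=env.state();print(s['width']*94,s['grip_force'])
q=np.array([.46632,.01901]);a=1.17823;e=np.array([np.cos(a),np.sin(a)]);print((s['ee_pos'][:2]-q)@e,(s['ee_pos'][:2]-q)@[e[1],-e[0]])"
```

```text
10.2333 [0.61 0.2  2.98] [0.45 0.59 0.47] mag 3.05 [0.5103 0.1299 0.1111]
14.318472816876726 25.002943575382233
0.11930111417018611 -0.0017608906040095101
```

jog_arm(steps=[0, 0, 0, 0, 0, 0, 0, 0, 0, 0, 0, 0, 0, 0, 0, 0, 0, 0, 0, 0, 0, 0, 0, 0], fingers=0.45)

```text
time_s: 10.57
ee_pos: [0.5091, 0.1298, 0.1099]
orientation: [-0.001, 0.195, 0.981, -0.0]
contact_force: [0.0, -1.0, 0.2]
width: 0.392
grip_force: 0.0
```

jog_arm(steps=[0, 0, 0, 0, 0, 0, 0, 0, -0.4, 0, 0, 0, 0, 0, -0.7, 0, 0, 0, 0, 0, -0.5, 0, 0, 0, 0, 0, 0, 0, 0, 0])

```text
time_s: 10.98
ee_pos: [0.5124, 0.13, 0.179]
orientation: [0.004, 0.195, 0.981, 0.001]
contact_force: [0.3, -0.4, 0.2]
width: 0.451
grip_force: 0.0
```

jog_arm(steps=[0, -0.833, 0, 0, 0, 0, 0, -0.833, 0, 0, 0, 0, 0, -0.833, 0, 0, 0, 0, 0, -0.833, 0, 0, 0, 0, 0, -0.833, 0, 0, 0, 0, 0, -0.833, 0, 0, 0, 0, 0, 0, 0, 0, 0, 0, 0, 0, 0, 0, 0, 0], fingers=0)

```text
time_s: 11.65
ee_pos: [0.4324, -0.0558, 0.1736]
orientation: [-0.001, 0.197, 0.98, 0.0]
contact_force: [0.2, 0.6, 0.0]
width: 0.004
grip_force: 0.0
```

```bash
python3 f.py; python3 - <<'E'
from h import *
a=env.camera("top");b=env.camera("scene")
for c,n in(("top","poise_grip"),("scene","poise_grip")):
    for r in env.find_in(c,n)[:1]:
        p=ray(c,r["at"],.136)[:2]-[.46632,.01901];print(n,r["p"],p@[np.cos(1.17823),np.sin(1.17823)])
E
```

```text
11.85 [ 0.06 -0.15  0.09] [0.5  0.51 0.18] mag 0.18 [ 0.4331 -0.0543  0.1739]
poise_grip 0.77 0.10887826832528205
poise_grip 0.51 0.048292760158303784
```

jog_arm(steps=[-0.06, 0, 0.5, 0, 0, 0, 0, 0, 0.8, 0, 0, 0, 0, 0, 0.5, 0, 0, 0, 0, 0, 0.1, 0, 0, 0, 0, 0, 0, 0, 0, 0, 0, 0, 0, 0, 0, 0, 0, 0, 0, 0, 0, 0])

```text
time_s: 12.63
ee_pos: [0.4367, -0.0561, 0.1001]
orientation: [0.001, 0.195, 0.981, -0.0]
contact_force: [2.1, -0.0, 0.1]
width: 0.004
grip_force: 0.0
```

jog_arm(steps=[0, 0, 0.03, 0, 0, 0, 0, 0, 0.03, 0, 0, 0, 0, 0, 0.03, 0, 0, 0, 0, 0, 0.03, 0, 0, 0, 0, 0, 0.03, 0, 0, 0, 0, 0, 0, 0, 0, 0, 0, 0, 0, 0, 0, 0])

```text
time_s: 13.22
ee_pos: [0.4353, -0.0558, 0.0924]
orientation: [-0.0, 0.195, 0.981, 0.0]
contact_force: [-0.3, -0.2, 0.5]
width: 0.001
grip_force: 0.0
```

jog_arm(steps=[0, 0, 0.03, 0, 0, 0, 0, 0, 0.03, 0, 0, 0, 0, 0, 0.03, 0, 0, 0, 0, 0, 0.03, 0, 0, 0, 0, 0, 0.03, 0, 0, 0, 0, 0, 0, 0, 0, 0, 0, 0, 0, 0, 0, 0, 0, 0, 0, 0, 0, 0])

```text
time_s: 13.88
ee_pos: [0.4354, -0.0563, 0.0876]
orientation: [-0.0, 0.195, 0.981, -0.001]
contact_force: [-4.7, -0.0, 10.1]
width: 0.003
grip_force: 4.9
```

```bash
python3 f.py
```

```text
14.0833 [-5.09 -0.59 10.35] [0.3  0.36 0.29] mag 11.55 [ 0.4354 -0.0563  0.0877]
```

jog_arm(steps=[0.025, -0.01, 0.03, 0, 0, 0, 0.025, -0.01, 0.03, 0, 0, 0, 0, 0, 0.03, 0, 0, 0, 0, 0, 0, 0, 0, 0, 0, 0, 0, 0, 0, 0, 0, 0, 0, 0, 0, 0, 0, 0, 0, 0, 0, 0])

```text
time_s: 14.67
ee_pos: [0.4352, -0.0565, 0.0851]
orientation: [0.002, 0.195, 0.981, -0.0]
contact_force: [-1.0, -0.0, 11.5]
width: 0.008
grip_force: 5.3
```

```bash
python3 f.py;python3 f.py
```

```text
14.8667 [-1.03  0.12 10.65] [0.22 0.49 0.36] mag 10.7 [ 0.4352 -0.0565  0.0851]
15.0667 [-0.85  0.29 10.4 ] [0.37 0.15 0.35] mag 10.44 [ 0.4352 -0.0565  0.0851]
```

jog_arm(steps=[0.01, 0, 0.025, 0, 0, 0, 0, 0, 0.02, 0, 0, 0, 0, 0, 0, 0, 0, 0, 0, 0, 0, 0, 0, 0, 0, 0, 0, 0, 0, 0, 0, 0, 0, 0, 0, 0])

```text
time_s: 15.57
ee_pos: [0.4352, -0.0566, 0.0836]
orientation: [0.002, 0.195, 0.981, -0.001]
contact_force: [-0.9, -0.3, 10.8]
width: 0.0
grip_force: 5.6
```

```bash
python3 f.py;python3 f.py; python3 - <<'E'
from h import *
a=env.camera("scene")
cv2.imwrite("pics/c5.png",cv2.resize(a[215:305,180:260],None,fx=6.5,fy=6.5,interpolation=cv2.INTER_CUBIC)[:,:,::-1])
E
```

```text
15.7667 [-1.   -0.24 11.44] [0.3  0.4  0.23] mag 11.49 [ 0.4352 -0.0566  0.0836]
15.9667 [-0.65  0.43 11.01] [0.63 0.14 0.51] mag 11.04 [ 0.4352 -0.0566  0.0836]
```

View pics/c5.png

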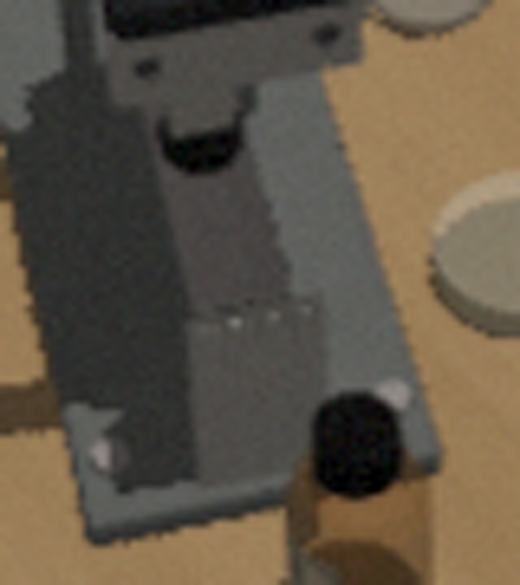

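Gauge view: the arm tip is hidden behind the gauge edge (about (255,310)), so I rely on TCP height. It reads 11.2 N at 8.4 mm sink, so 12 N would be about 9–10 mm, slightly slack still. I'll move the weight about 7 mm further for margin.

jog_arm(steps=[0, 0, -0.3, 0, 0, 0, 0, 0, -0.7, 0, 0, 0, 0, 0, -0.8, 0, 0, 0, 0, 0, -0.6, 0, 0, 0, 0, 0.84, 0, 0, 0, 0, 0, 0.84, 0, 0, 0, 0, 0, 0.84, 0, 0, 0, 0, 0, 0.84, 0, 0, 0, 0, 0, 0.84, 0, 0, 0, 0, 0, 0.84, 0, 0, 0, 0])

```text
time_s: 16.85
ee_pos: [0.5103, 0.1324, 0.1769]
orientation: [0.0, 0.195, 0.981, -0.0]
contact_force: [0.5, -1.2, 0.7]
width: 0.008
grip_force: 0.0
```

jog_arm(steps=[0, 0, 0, 0, 0, 0, 0, 0, 0, 0, 0, 0, 0, 0, 0, 0, 0, 0, 0, 0, 0, 0, 0, 0, 0, 0, 0, 0, 0, 0, 0, 0, 0, 0, 0, 0], fingers=0.45)

```text
time_s: 17.35
ee_pos: [0.5099, 0.1297, 0.1771]
orientation: [0.0, 0.196, 0.981, -0.0]
contact_force: [0.7, -0.3, 0.4]
width: 0.392
grip_force: 0.0
```

jog_arm(steps=[0, 0, 0.5, 0, 0, 0, 0, 0, 0.5, 0, 0, 0, 0, 0, 0.4, 0, 0, 0, 0, 0, 0.25, 0, 0, 0, 0, 0, 0, 0, 0, 0, 0, 0, 0, 0, 0, 0])

```text
time_s: 17.85
ee_pos: [0.51, 0.1303, 0.1111]
orientation: [-0.0, 0.195, 0.981, -0.0]
contact_force: [-0.1, 0.3, 0.5]
width: 0.448
grip_force: 0.0
```

jog_arm(steps=[0, 0, 0, 0, 0, 0, 0, 0, 0, 0, 0, 0, 0, 0, 0, 0, 0, 0, 0, 0, 0, 0, 0, 0, 0, 0, 0, 0, 0, 0, 0, 0, 0, 0, 0, 0], fingers=0, grip_force=25)

```text
time_s: 18.35
ee_pos: [0.5102, 0.1304, 0.1116]
orientation: [0.0, 0.195, 0.981, -0.0]
contact_force: [-0.8, -1.6, 3.9]
width: 0.143
grip_force: 25.0
```

jog_arm(steps=[0, 0.08, 0, 0, 0, 0, 0, 0.08, 0, 0, 0, 0, 0, 0.04, 0, 0, 0, 0, 0, 0, 0, 0, 0, 0, 0, 0, 0, 0, 0, 0, 0, 0, 0, 0, 0, 0])

```text
time_s: 18.85
ee_pos: [0.5132, 0.1374, 0.1116]
orientation: [0.0, 0.195, 0.981, -0.001]
contact_force: [-3.1, -4.6, 4.8]
width: 0.149
grip_force: 25.0
```

jog_arm(steps=[0, 0, 0, 0, 0, 0, 0, 0, 0, 0, 0, 0, 0, 0, 0, 0, 0, 0, 0, 0, 0, 0, 0, 0, 0, 0, 0, 0, 0, 0], fingers=0.45)

```text
time_s: 19.27
ee_pos: [0.5129, 0.1383, 0.1109]
orientation: [-0.0, 0.195, 0.981, 0.0]
contact_force: [-0.4, -0.7, 0.2]
width: 0.439
grip_force: 0.0
```

jog_arm(steps=[0, 0, -0.4, 0, 0, 0, 0, 0, -0.7, 0, 0, 0, 0, 0, -0.5, 0, 0, 0, 0, 0, 0, 0, 0, 0])

```text
time_s: 19.6
ee_pos: [0.5159, 0.1384, 0.1798]
orientation: [0.004, 0.195, 0.981, 0.001]
contact_force: [0.2, -0.5, 1.3]
width: 0.449
grip_force: 0.0
```

jog_arm(steps=[0, -0.88, 0, 0, 0, 0, 0, -0.88, 0, 0, 0, 0, 0, -0.88, 0, 0, 0, 0, 0, -0.88, 0, 0, 0, 0, 0, -0.88, 0, 0, 0, 0, 0, -0.88, 0, 0, 0, 0, 0, 0, 0, 0, 0, 0, 0, 0, 0, 0, 0, 0, 0, 0, 0, 0, 0, 0, 0, 0, 0, 0, 0, 0], fingers=0)

```text
time_s: 20.43
ee_pos: [0.4324, -0.0561, 0.1746]
orientation: [-0.0, 0.194, 0.981, 0.0]
contact_force: [-0.4, 0.5, -0.1]
width: 0.004
grip_force: 0.0
```

jog_arm(steps=[-0.07, 0.025, 0.5, 0, 0, 0, 0, 0, 0.8, 0, 0, 0, 0, 0, 0.5, 0, 0, 0, 0, 0, 0.2, 0, 0, 0, 0, 0, 0, 0, 0, 0, 0, 0, 0, 0, 0, 0, 0, 0, 0, 0, 0, 0, 0, 0, 0, 0, 0, 0])

```text
time_s: 21.1
ee_pos: [0.4364, -0.0575, 0.0965]
orientation: [0.001, 0.195, 0.981, -0.0]
contact_force: [-0.9, -0.0, -0.0]
width: 0.007
grip_force: 0.0
```

```bash
python3 f.py
```

```text
21.3 [-0.11 -0.37 -0.51] [0.43 0.38 0.24] mag 0.64 [ 0.4359 -0.0575  0.096 ]
```

jog_arm(steps=[0, 0, 0.04, 0, 0, 0, 0, 0, 0.04, 0, 0, 0, 0, 0, 0.03, 0, 0, 0, 0, 0, 0.03, 0, 0, 0, 0, 0, 0.03, 0, 0, 0, 0.025, -0.01, 0.03, 0, 0, 0, 0.025, -0.01, 0.03, 0, 0, 0, 0, 0, 0, 0, 0, 0, 0, 0, 0, 0, 0, 0])

```text
time_s: 22.05
ee_pos: [0.4352, -0.0579, 0.088]
orientation: [0.002, 0.195, 0.981, -0.0]
contact_force: [0.4, 1.8, 9.4]
width: 0.007
grip_force: 4.9
```

```bash
python3 f.py
```

```text
22.25 [-0.18  1.08 10.11] [0.43 0.6  0.27] mag 10.17 [ 0.4352 -0.0579  0.088 ]
```

jog_arm(steps=[0, 0, 0.03, 0, 0, 0, 0, 0, 0.03, 0, 0, 0, 0, 0, 0.03, 0, 0, 0, 0, 0, 0.03, 0, 0, 0, 0, 0, 0, 0, 0, 0, 0, 0, 0, 0, 0, 0, 0, 0, 0, 0, 0, 0])

```text
time_s: 22.83
ee_pos: [0.4352, -0.0582, 0.0834]
orientation: [0.002, 0.195, 0.981, -0.0]
contact_force: [-0.7, -0.2, 11.5]
width: 0.005
grip_force: 5.8
```

```bash
python3 f.py; python3 f.py
```

```text
23.0333 [-1.37  0.48 11.12] [0.2  0.4  0.38] mag 11.22 [ 0.4352 -0.0582  0.0834]
23.2333 [-1.97  0.09 11.63] [0.67 0.37 0.35] mag 11.79 [ 0.4352 -0.0582  0.0834]
```

jog_arm(steps=[0, 0, 0.01, 0, 0, 0, 0, 0, 0, 0, 0, 0, 0, 0, 0, 0, 0, 0, 0, 0, 0, 0, 0, 0, 0, 0, 0, 0, 0, 0, 0, 0, 0, 0, 0, 0, 0, 0, 0, 0, 0, 0, 0, 0, 0, 0, 0, 0])

```text
time_s: 23.9
ee_pos: [0.4352, -0.0582, 0.083]
orientation: [0.002, 0.195, 0.981, -0.001]
contact_force: [-1.9, -0.3, 12.0]
width: 0.003
grip_force: 5.9
```

```bash
python3 f.py; python3 f.py
```

```text
24.1 [-1.72 -0.19 11.53] [0.41 0.48 0.55] mag 11.66 [ 0.4352 -0.0582  0.0831]
24.3 [-1.81  0.31 11.69] [0.38 0.35 0.49] mag 11.83 [ 0.4352 -0.0582  0.083 ]
```

jog_arm(steps=[0, 0, -0.2, 0, 0, 0, 0, 0, -0.6, 0, 0, 0, 0, 0, -0.9, 0, 0, 0, 0, 0, -0.9, 0, 0, 0, 0, 0, 0, 0, 0, 0, 0, 0, 0, 0, 0, 0, 0, 0, 0, 0, 0, 0])

```text
time_s: 24.88
ee_pos: [0.4326, -0.057, 0.1838]
orientation: [-0.001, 0.195, 0.981, 0.0]
contact_force: [-0.1, -0.5, 0.1]
width: 0.001
grip_force: 0.0
```

```bash
python3 f.py; python3 -c "
from h import *
cv2.imwrite('pics/c6.png',env.camera('scene')[130:330,120:320,::-1].repeat(2,0).repeat(2,1))"
```

```text
25.0833 [-0.15  0.11  0.12] [0.37 0.22 0.63] mag 0.23 [ 0.432  -0.0568  0.1829]
```

View pics/c6.png

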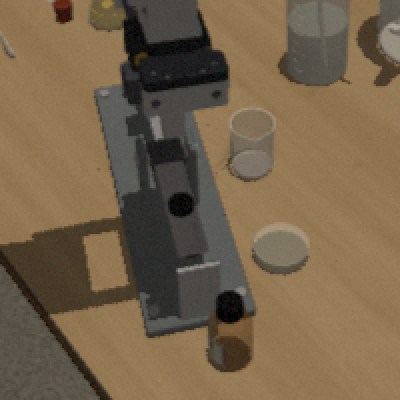

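The pad is free at rest (180,204), and the beaker (252,145), petri dish (280,247) and bottle (230,330) stand undisturbed. Handing in.

```bash
python3 -c "
from workcell import env
print(env.finish_job())"
```

```text
the job is handed in; nothing more can be done
None
```

I handed the job in without seeing the verdict: as found, about 12 N sank the pad about 21 mm; with the counterweight slid out about 70 mm, a steady press of about 11.7 N sank it about 9 mm (limit 9.5 mm, read from fingertip height as the gauge lines were not visible), and the arm was then let go with the glassware undisturbed.

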